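Show three sides of a steam-engine casting to the inspection camera

ROBOT

A 6-joint arm with a two-finger parallel gripper is mounted at the origin on the work surface. World frame = base frame: x ahead of the robot, y to its left, z up, the work surface at z = 0. Lengths are in mm, angles in rad, forces in N, time in s.
With the tool pointing down it reaches from about 350 to 950 mm from the base axis. Payload 17.4 kg.
Tool frame: the origin (TCP) lies between the finger pads; the fingertips stand 8 mm ahead of it and the grasp point (between the pads) lies 11 mm behind it; z points along the fingers, y is the line along which they close (so a half turn about z gives the same grasp; the last joint's range is limited). The gripper opens to 93 mm and grips with 3 to 60 N. Pads are 15 mm wide; open, the fingers measure 128 mm over their backs; the gripper's body (75 mm by 188 mm) begins 65 mm behind the grasp point.
Start: joints at [1.125, 0.116, 1.442, -0, 1.584, -0.038], TCP at [267.707, 619.649, 202.246] pointing down, gripper open.
Joint ranges: [-2.83, 2.83], [-0.83, 2.19], [0.07, 2.5], [-1.14, 4.28], [0.01, 3], [-2.97, 2.97]. Speed limits (rad/s): [1.89, 1.89, 2.22, 3.14, 3.14, 3.14].

INTERFACE

Orientations are given as a rotation vector (axis times angle).
In Python, from station import robot gives the robot as it stands.
- The arm moves only by the tool play_rows, never from a script. Its argument "rows" is a list of rows, each a list of 2 entries, a list of its own where there are three numbers: the shift along the tool's x, y, z in m, then the turn, a rotation vector about the tool's x, y, z in degrees. In form: [[[tx, ty, tz], [wx, wy, wz]], ...]. A call has 1 to 20 rows; each row is the pose to reach, as a shift and turn from the pose commanded when the call began, along the tool's axes at that moment; what a row does not reach only later rows make up. A row lasts 1/8 s, in which the tool goes at most 62.5 mm and 10.7 degrees, less where a joint would pass 70% of its speed; a pose out of reach is approached as far as the arm can. A call with a gripper value outside its range is refused whole. "claw" is the opening, from -1 (shut) to 1 (fully open), so that 0 is half open, set as the call begins (left out, the last holds). The fingers move at their own pace and stop on an object; the grip force is fixed at half the most. Time passes only in rows, so rows that repeat a pose let the fingers close. It gives the time, the measured TCP pose, the force, the opening and the grip force at its end, in the units of the state.
- robot.get_state(): the state, without advancing time (a new reading comes with each control period).
- robot.grab_frame(name): name is "scene" or "top"; returns (picture, depth): 384x512x3 uint8, red, green, blue; 384x512 float32, mm along the optical axis (not along the pixel's ray), 0 where there is no reading.
- robot.camera_info(name): a dict with "camera_matrix" (3x3 intrinsics, pixels), "R" (3x3) and "t" (3): a world point X has camera coordinates R X + t. Camera axes: x right, y down, z forward; pixel columns grow to the right and rows downward; lengths in mm; the calibration is good to about 2 mm. A picture is of the moment at which its call begins. camera_info takes no time and is no camera call.
- robot.finish_job(): hands the job in; it is judged then, once.
Trained networks look in the newest picture that a camera, given by its name, has taken for a name from the list of things; names that differ only in an ending like _2 or _b are one class to them, and where a whole thing is asked for, a point or a joint stands for the part that bears it (a point fixed in the world has none). Each returns a list of dicts, best first, with "confidence" (0 to 1); they miss things now and then, are a little off and sometimes report something else, mostly with a low value. They report only what shows in the picture. A call takes as long as a camera call. They do not tell look-alikes from the thing itself.
- robot.boxes_of(target, camera): "box" ([centre column, centre row, width, height] in pixels, round what is visible of it).
- robot.cut_out(target, camera): "region" (384x512 bool, what is visible of it) and "box" ([centre column, centre row, width, height] in pixels, round what is visible of it).
The state is a dict: "clock": time; "joints": joint angles; "joint_vel": joint speeds; "joint_efforts": joint torques, N m; "eef_pos": TCP position; "tool_rot": TCP orientation; "ft_force": force on the tool from outside, world axes, zero at the start; "wrist_torque": the same for the moment, N m; "gripper_width": finger opening in mm; "gripper_force": force on a finger pad.
Only numpy, scipy, OpenCV 4.12 (cv2) and the standard library are available. Lean on these libraries where they do the work, as an engineer would, in place of code of your own. Each camera call takes 0.05 s, during which the arm holds its last target. There are 200 camera calls.

TASK

Pick up the square cast block with the pipe stub by its round spigot and hold it upright in front of the inspection camera, centred on the lens with the block's side about 4 cm from the glass: first the side with the stub facing the lens, then after a quarter turn clockwise (seen from above) the next side, then after another quarter turn clockwise the side opposite the stub, holding each squarely and still for about a second. Then set it down upright in the shallow aluminium tray, without dropping it, and let go.

Things in the scene. Friction and masses are not known exactly. Their poses are not given: they have to be found in the camera images.
- casting_mid (a point): Centre of the square body of a loose grey iron casting (0.4 kg): block 40 x 40 x 44 mm high, standing; on its top a round spigot 22 mm across, 30 mm tall, to grip from above at any yaw. A pipe stub, 16 mm across, sticks 14 mm out of one side. z up, x out through the stub, which starts pointing right (-y) +-50 deg. +y side is shown second, -x third. Look-alikes: round body, or no spigot.
- lens (a point): Centre of the lens glass, 130 mm above the desk, of the fixed inspection camera: a black box 70 x 56 x 42 mm (top at 151 mm) on a post with a square foot, its aluminium lens tube 34 mm across pointing roughly to the robot. The lens looks level along this point's -x; x points back into the camera, z up.
- tray_floor (a point): Centre of the inner floor (3 mm above the desk) of the shallow rectangular aluminium tray fixed on the desk at the robot's left; inside 140 x 110 mm, walls 3 mm thick, rim 18 mm above the desk. x along its longer side, z up.
Not all that is in view belongs to the job. What is shaped like the part that bears casting_mid but purple is not meant.

How it is judged:
By the outcome, as a careful person would: the job done as asked, in the order asked, and still so for the second after the job is handed in, with the robot touching nothing.
It also fails if it takes over 53 s, if anything falls off the work surface, if the arm or the gripper's body presses on something with over 40 N, if the wrist force passes 120 N, or if a joint passes its speed limit or range.

## Working session

There is one attempt and no reset: what is moved stays moved. The work goes in short steps, Python scripts to look and compute and a tool call to move; the robot and the scene stay as the last step left them, time stands still between calls to the robot, and variables do not carry over. Pictures are saved under pics/ and viewed, at most 13 in all, crops included, and the job is handed in when it is done.

Besides the shell and the picture viewer there is one more tool, called after "Emit:" by a JSON object that holds its "api" and its "payload", one argument or row to a line. play_rows: Moves the arm, as the interface text tells. Its arguments: {"type":"object","properties":{"rows":{"type":"array","items":{"type":"array"}},"claw":{"type":"number"}},"required":["rows"]}

```bash
mkdir -p pics; cat > h.py <<'E'
import numpy as np,cv2
from station import robot
def world(cam,d,mask=None):
    i=robot.camera_info(cam);K=np.array(i["camera_matrix"]);R=np.array(i["R"]);t=np.array(i["t"])
    v,u=np.mgrid[0:384,0:512]
    p=np.stack([(u-K[0,2])/K[0,0]*d,(v-K[1,2])/K[1,1]*d,d],-1)
    return (p-t)@R
E
python3 - <<'E'
from h import *
s=robot.get_state();print(s)
ims=[]
for c in("scene","top"):
    im,d=robot.grab_frame(c);np.savez(f"/tmp/{c}.npz",im=im,d=d);cv2.imwrite(f"pics/{c}0.png",im[...,::-1])
    W=world(c,d);i=robot.camera_info(c);print(c,"campos",-np.array(i["R"]).T@np.array(i["t"]))
    for n in("casting_mid","lens","tray_floor"):
        try:
            for r in robot.cut_out(n,c)[:5]:
                m=r["region"]&(d>0);P=W[m]
                print(c,n,round(r["confidence"],2),np.round(r["box"]),np.round(np.median(P,0)),np.round(np.percentile(P,[3,97],axis=0)).tolist())
        except Exception as e: print(n,e)
E
```

```text
{'clock': 0.0, 'joints': array([ 1.12517705e+00,  1.16473538e-01,  1.44226989e+00,  9.51125127e-06,
        1.58396752e+00, -3.78073509e-02]), 'joint_vel': array([-0.00054451, -0.00133102,  0.00045056,  0.00060883, -0.00202329,
       -0.00076703]), 'joint_efforts': array([-2.34447354e-03, -7.21250367e+01, -6.22602081e+01,  7.76657858e-02,
        2.42796860e-02, -8.67918789e-05]), 'eef_pos': array([267.62272899, 619.44406439, 201.51070082]), 'tool_rot': array([-6.36103304e-01, -3.07623703e+00,  1.70182434e-03]), 'ft_force': array([-0.6686599 ,  0.13416709,  0.46074572]), 'wrist_torque': array([ 0.00066948, -0.05879654,  0.00501192]), 'gripper_force': 0.0, 'gripper_width': 93.53558352039859}
scene campos [1113.44783982 -505.49535885  686.74038635]
scene casting_mid 0.97 [139. 246.  32.  33.] [ 509. -273.   41.] [[485.0, -295.0, 5.0], [521.0, -253.0, 74.0]]
scene casting_mid 0.97 [110. 281.  32.  39.] [ 548. -362.   39.] [[517.0, -382.0, -1.0], [561.0, -335.0, 74.0]]
scene lens 0.84 [308. 240.  58.  87.] [745. -18.  74.] [[691.0, -51.0, 5.0], [783.0, 26.0, 151.0]]
scene tray_floor 0.84 [303. 161.  65.  44.] [465. 271.   3.] [[392.0, 206.0, -0.0], [539.0, 328.0, 18.0]]
top campos [ 457.01394449  -39.45914283 1166.9827474 ]
top casting_mid 0.85 [375. 215.  29.  22.] [ 530. -353.   43.] [[506.0, -379.0, 0.0], [553.0, -336.0, 75.0]]
top casting_mid 0.59 [344. 229.  24.  20.] [ 494. -263.   43.] [[477.0, -297.0, 2.0], [516.0, -245.0, 75.0]]
top lens 0.78 [249. 137.  30.  55.] [721. -14. 145.] [[683.0, -51.0, 7.0], [777.0, 33.0, 153.0]]
top tray_floor 0.66 [151. 240.  48.  60.] [462. 270.   3.] [[395.0, 213.0, -1.0], [532.0, 325.0, 18.0]]
```

View pics/scene0.png

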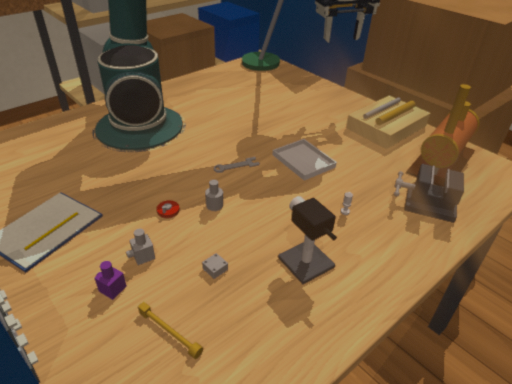

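View pics/top0.png

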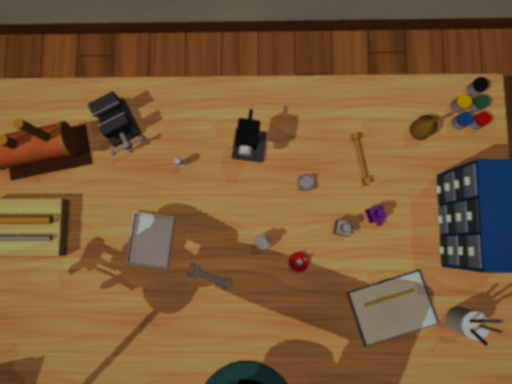

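The target is the grey block at scene (139,246), top (344,228). The purple one at scene (110,281) and the round one at (214,195) aren't meant. The camera is at top (249,137) and the tray at top (151,240).

```bash
python3 - <<'E'
from h import *
def rect(P):
    (c,s,a)=cv2.minAreaRect(P[:,:2].astype(np.float32));return np.round(c,1),np.round(s,1),round(a,1)
for c in("scene","top"):
    z=np.load(f"/tmp/{c}.npz");W=world(c,z["d"]);ok=z["d"]>0
    def sel(lo,hi):return W[ok&(W>lo).all(-1)&(W<hi).all(-1)]
    P=sel([470,-310,66],[550,-225,85]);print(c,"spigot",len(P),P.mean(0),rect(P))
    P=sel([460,-320,38],[550,-225,49]);print(c,"blocktop",len(P),P.mean(0),rect(P))
    P=sel([460,-330,15],[550,-225,36]);print(c,"sides",len(P),np.round(P[::3]).tolist() if len(P)<200 else rect(P))
    P=sel([660,-80,146],[830,60,160]);print(c,"camtop",len(P),P.mean(0),rect(P))
    P=sel([660,-80,90],[830,60,146]);print(c,"camlow",len(P),P.mean(0),np.round(P[P[:,0]<725][::2]).tolist() if len(P)<900 else rect(P))
    P=sel([640,-100,-3],[850,80,20]);
    P=sel([370,180,9],[560,350,25]);print(c,"rim",len(P),rect(P))
a=cv2.imread("pics/scene0.png");b=cv2.imread("pics/top0.png")
f=lambda i,x,y,s=48:cv2.resize(i[y-s:y+s,x-s:x+s],(390,290) if 0 else (290,290),interpolation=cv2.INTER_CUBIC)
cv2.imwrite("pics/c1.png",np.vstack([np.hstack([f(a,139,246,30),f(a,312,230,30)]),np.hstack([f(b,344,228,20),f(b,249,137,40)])]))
E
```

```text
scene spigot 86 [ 500.33144952 -268.33961643   72.07781202] (array([ 499. , -268.3]), array([20.8, 21.3]), 52.1)
scene blocktop 211 [ 504.34119665 -270.54112623   42.84250155] (array([ 498.1, -267.8]), array([39.3, 43.4]), 78.8)
scene sides 201 (array([ 506.8, -278.6]), array([54.5, 28.3]), 36.4)
scene camtop 714 [738.7976317 -10.2577877 149.7407831] (array([727.7,  -7.2]), array([55.9, 90.4]), 81.2)
scene camlow 715 [746.7408492  -23.60533377 130.87065807] [[682.0, -2.0, 146.0], [684.0, 1.0, 145.0], [683.0, -6.0, 146.0], [685.0, -2.0, 145.0], [689.0, 5.0, 144.0], [690.0, 10.0, 142.0], [684.0, -7.0, 145.0], [687.0, -4.0, 144.0], [689.0, -1.0, 145.0], [692.0, 3.0, 144.0], [694.0, 6.0, 144.0], [681.0, -9.0, 141.0], [687.0, -10.0, 146.0], [690.0, -7.0, 145.0], [692.0, -4.0, 146.0], [697.0, 3.0, 145.0], [698.0, 8.0, 143.0], [684.0, -12.0, 142.0], [688.0, -11.0, 144.0], [691.0, -8.0, 144.0], [697.0, -3.0, 145.0], [680.0, -14.0, 138.0], [685.0, -13.0, 141.0], [690.0, -13.0, 143.0], [692.0, -9.0, 143.0], [696.0, -8.0, 145.0], [684.0, -15.0, 138.0], [688.0, -13.0, 140.0], [693.0, -13.0, 143.
[... 3457 characters left out ...]
.0, -19.0, 134.0], [687.0, 12.0, 139.0], [686.0, 7.0, 145.0], [686.0, -11.0, 143.0], [688.0, -16.0, 136.0], [685.0, 15.0, 135.0], [684.0, 9.0, 140.0], [683.0, 4.0, 145.0], [683.0, -1.0, 146.0], [683.0, -9.0, 145.0], [684.0, -14.0, 141.0], [683.0, 15.0, 136.0], [682.0, 9.0, 139.0], [681.0, 4.0, 143.0], [681.0, -1.0, 145.0], [681.0, -9.0, 144.0], [681.0, -14.0, 141.0], [683.0, 15.0, 123.0], [682.0, 10.0, 127.0], [680.0, 4.0, 135.0], [680.0, -1.0, 135.0], [679.0, -6.0, 138.0], [679.0, -11.0, 141.0], [680.0, -16.0, 137.0], [682.0, 5.0, 116.0], [680.0, -0.0, 123.0], [679.0, -6.0, 126.0], [678.0, -11.0, 132.0], [679.0, -16.0, 129.0]]
top rim 288 (array([462.9, 269. ]), array([117.5, 145.9]), 82.9)
```

View pics/c1.png

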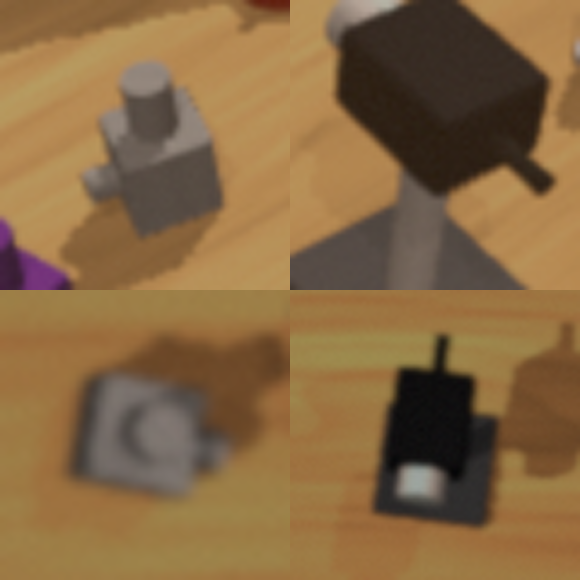

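```bash
cat >> h.py <<'E'
from scipy.spatial.transform import Rotation as Ro
def go(pos,psi):
    "shift (m) and turn (deg) to world TCP pos, tool pointing down, tool y at yaw psi deg"
    s=robot.get_state();R=Ro.from_rotvec(s["tool_rot"]);p=np.radians(psi)
    T=Ro.from_matrix(np.array([[-np.sin(p),np.cos(p),0],[np.cos(p),np.sin(p),0],[0,0,-1]]).T)
    y=R.as_matrix()[:,1]
    print("t",round(s["clock"],2),"pos",np.round(s["eef_pos"],1),"psi",round(np.degrees(np.arctan2(y[1],y[0])),2),"tilt",np.round(R.as_matrix()[:2,2],4),"j",np.round(s["joints"],2),"w",round(s["gripper_width"],1),"F",np.round(s["ft_force"],1))
    print("shift",np.round(R.inv().apply(np.array(pos)-s["eef_pos"])/1000,4),"turn",np.round((R.inv()*T).as_rotvec(degrees=True),2))
E
python3 -c "
from h import *
go([497,-267,150],22)"
```

```text
t 0.4 pos [267.7 619.6 202.1] psi 66.64 tilt [-0.0001 -0.0001] j [ 1.13  0.12  1.44  0.    1.58 -0.04] w 92.8 F [ 0.3  0.4 -0.1]
shift [-0.5621 -0.723   0.0522] turn [-1.000e-02  0.000e+00  4.464e+01]
```

Emit:
{"api": "play_rows", "payload": {
  "rows": [
    [[-0.017, -0.022, 0.002], [0, 0, 1.3]],
    [[-0.045, -0.058, 0.004], [0, 0, 3.6]],
    [[-0.079, -0.101, 0.007], [0, 0, 6.2]],
    [[-0.112, -0.145, 0.01], [0, 0, 8.9]],
    [[-0.146, -0.188, 0.014], [0, 0, 11.6]],
    [[-0.18, -0.231, 0.017], [0, 0, 14.3]],
    [[-0.214, -0.275, 0.02], [0, 0, 17]],
    [[-0.247, -0.318, 0.023], [0, 0, 19.6]],
    [[-0.281, -0.3615, 0.026], [0, 0, 22.3]],
    [[-0.315, -0.405, 0.029], [0, 0, 25]],
    [[-0.348, -0.448, 0.032], [0, 0, 27.7]],
    [[-0.382, -0.492, 0.035], [0, 0, 30.3]],
    [[-0.416, -0.535, 0.038], [0, 0, 33]],
    [[-0.45, -0.578, 0.042], [0, 0, 35.7]],
    [[-0.483, -0.622, 0.045], [0, 0, 38.4]],
    [[-0.511, -0.658, 0.047], [0, 0, 40.6]],
    [[-0.534, -0.687, 0.049], [0, 0, 42.4]],
    [[-0.551, -0.709, 0.051], [0, 0, 43.7]],
    [[-0.562, -0.723, 0.052], [0, 0, 44.6]],
    [[-0.562, -0.723, 0.052], [0, 0, 44.6]]
  ],
  "claw": 0.1
}}

```text
clock: 2.9
eef_pos: [496.9, -267.4, 150.0]
tool_rot: [-1.757, -2.604, -0.0]
ft_force: [0.3, -0.1, -0.3]
gripper_width: 51.1
gripper_force: 0.0
```

```bash
python3 - <<'E'
from h import *
go([497,-267,55.5],22)
im,d=robot.grab_frame("scene");cv2.imwrite("pics/s2.png",cv2.resize(im[120:310,30:270,::-1],(720,570),interpolation=cv2.INTER_CUBIC))
W=world("scene",d)
# fingertip check: lowest gripper points
m=(d>0)&(W[...,2]>136)&(W[...,2]<175)&(abs(W[...,0]-497)<80)&(abs(W[...,1]+267)<80)
P=W[m];print(len(P),P.min(0),P.max(0),(P.min(0)+P.max(0))/2)
E
```

```text
t 2.9 pos [ 496.9 -267.4  150. ] psi 21.99 tilt [-0.0005  0.0003] j [-0.54 -0.11  1.75  0.    1.5  -0.92] w 51.1 F [ 0.3 -0.1 -0.3]
shift [0.0002 0.0003 0.0945] turn [-0.02 -0.03 -0.01]
54 [ 467.76232773 -289.94689514  164.67898587] [ 536.35261893 -261.63077545  174.97664457] [ 502.05747333 -275.7888353   169.82781522]
```

View pics/s2.png

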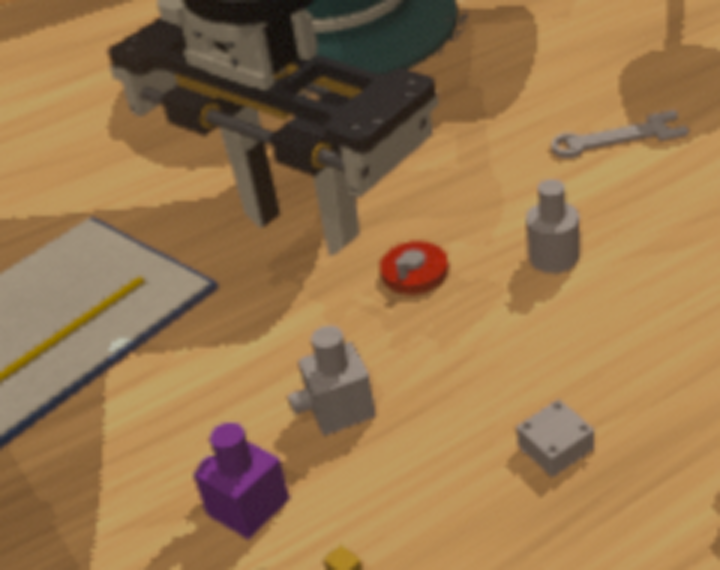

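The open fingers sit above the target's spigot, at crop (330,350). The purple block at crop (240,490) is clear of them, so I'll descend.

Emit:
{"api": "play_rows", "payload": {
  "rows": [
    [[0, 0, 0.01], [0, 0, 0]],
    [[0, 0, 0.025], [0, 0, 0]],
    [[0, 0, 0.042], [0, 0, 0]],
    [[0, 0, 0.058], [0, 0, 0]],
    [[0, 0, 0.072], [0, 0, 0]],
    [[0, 0, 0.083], [0, 0, 0]],
    [[0, 0, 0.09], [0, 0, 0]],
    [[0, 0, 0.0945], [0, 0, 0]],
    [[0, 0, 0.0945], [0, 0, 0]]
  ]
}}

```text
clock: 4.08
eef_pos: [496.9, -267.0, 55.7]
tool_rot: [-1.756, -2.605, 0.0]
ft_force: [-0.5, 0.1, -0.4]
gripper_width: 51.0
gripper_force: 0.0
```

Emit:
{"api": "play_rows", "payload": {
  "rows": [
    [[0, 0, 0], [0, 0, 0]],
    [[0, 0, 0], [0, 0, 0]],
    [[0, 0, 0], [0, 0, 0]],
    [[0, 0, 0], [0, 0, 0]],
    [[0, 0, 0], [0, 0, 0]],
    [[0, 0, 0], [0, 0, 0]],
    [[0, 0, 0], [0, 0, 0]],
    [[0, 0, 0], [0, 0, 0]]
  ],
  "claw": -1
}}

```text
clock: 5.08
eef_pos: [497.0, -267.0, 55.9]
tool_rot: [1.756, 2.605, 0.0]
ft_force: [1.7, 0.8, 2.4]
gripper_width: 19.2
gripper_force: 30.0
```

```bash
python3 - <<'E'
from h import *
go([497,-267,163.9],22)
im,d=robot.grab_frame("scene");a=im[200:280,90:190,::-1]
imt,dt=robot.grab_frame("top");b=imt[188:268,294:394,::-1]
cv2.imwrite("pics/s3.png",np.hstack([cv2.resize(x,(400,320),interpolation=cv2.INTER_CUBIC) for x in(a,b)]))
W=world("scene",d);m=(d>0)&(abs(W[...,2]-42.5)<5)&(abs(W[...,0]-497)<45)&(abs(W[...,1]+267)<45);print(m.sum(),W[m].mean(0),cv2.minAreaRect(W[m][:,:2].astype(np.float32)))
E
```

```text
t 5.08 pos [ 497.  -267.    55.9] psi 22.03 tilt [ 0.0003 -0.0001] j [-0.54 -0.05  1.85  0.    1.34 -0.92] w 19.2 F [1.7 0.8 2.4]
shift [-0.     0.    -0.108] turn [0.01 0.01 0.03]
210 [ 504.29190909 -270.63137425   42.7804229 ] ((498.7254638671875, -267.9230041503906), (39.95854568481445, 41.00529098510742), 77.84358978271484)
```

View pics/s3.png

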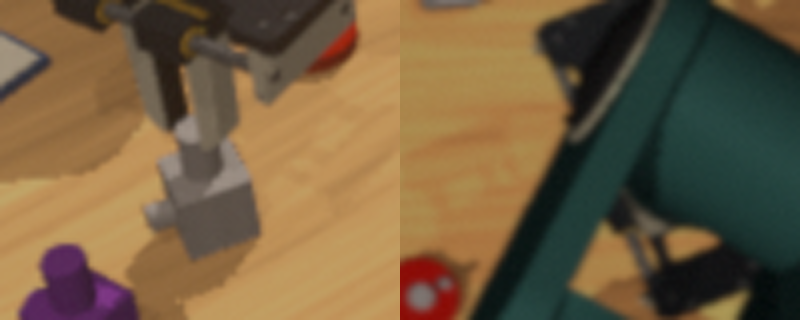

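```bash
python3 - <<'E'
from h import *
i=robot.camera_info("scene");K=np.array(i["camera_matrix"]);R=np.array(i["R"]);t=np.array(i["t"])
c,s=np.cos(np.radians(22)),np.sin(np.radians(22))
for X in([497,-267,74],[497,-267,44],[497+14*c,-267+14*s,48],[497-14*c,-267-14*s,48],[497+14*c,-267+14*s,66],):
    p=K@(R@np.array(X)+t);p=p[:2]/p[2];print(X,np.round((p-[90,200])*4))
E
```

```text
[497, -267, 74] [192. 125.]
[497, -267, 44] [201. 166.]
[np.float64(509.980573963935), np.float64(-261.7555076921772), 48] [221. 170.]
[np.float64(484.019426036065), np.float64(-272.2444923078228), 48] [178. 151.]
[np.float64(509.980573963935), np.float64(-261.7555076921772), 66] [216. 145.]
```

```bash
python3 - <<'E'
from h import *
im,d=robot.grab_frame("scene");W=world("scene",d)
p=np.radians(22);u=np.array([np.cos(p),np.sin(p)]);v=np.array([-u[1],u[0]])
Q=W[...,:2]-[497,-267];a=Q@u;b=Q@v
for r in range(224,246):
    print(r,[f"{a[r,c]:.0f},{b[r,c]:.0f},{W[r,c,2]:.0f}" for c in range(132,152,2)])
E
```

```text
224 ['-9,-3,93', '-10,2,88', '-78,72,-0', '13,-9,108', '19,-9,110', '24,-9,113', '26,-5,111', '24,2,104', '26,5,102', '-52,90,-3']
225 ['-9,-4,92', '-9,2,86', '-10,7,81', '14,-9,106', '21,-11,110', '26,-11,113', '27,-7,110', '26,-0,104', '25,6,98', '-48,86,-1']
226 ['-8,-5,89', '-10,2,83', '-9,6,80', '14,-10,104', '18,-9,104', '23,-9,107', '26,-6,105', '26,-1,101', '24,6,95', '-45,82,-1']
227 ['-8,-6,87', '-9,-0,82', '-9,6,77', '12,-9,99', '17,-9,101', '24,-10,105', '26,-7,104', '25,-1,98', '26,4,94', '-43,80,-1']
228 ['-9,-5,84', '-9,-1,80', '-10,6,74', '12,-10,97', '18,-10,100', '23,-10,102', '24,-5,99', '24,0,94', '24,6,90', '-38,74,3']
229 ['-10,-6,81', '-10,-0,76', '-9,4,73', '13,-11,96', '16,-8,95', '23,-10,100', '26,-7,99', '26,-2,95', '25,4,89', '-40,75,-2']
230 ['-8,-7,80', '-9,-1,75', '-6,1,74', '-4,4,72', '17,-10,95', '21,-9,95', '25,-7,96', '22,1,87', '24,5,84', '482,-452,687']
231 ['-10,-6,75', '-8,-3,74', '-5,-1,73', '-1,1,73', '15,-9,90', '22,-11,94', '27,-10,96', '24,-1,87', '24,4,83', '-36,70,-2']
232 ['-10,-7,73', '-7,-5,72', '-2,-4,74', '-0,-0,72', '14,-8,86', '21,
[... 983 characters left out ...]
5,-9,59', '9,-8,60', '11,-5,58', '11,1,53', '6,11,41', '11,12,43', '-17,46,-1']
241 ['-16,-7,44', '-12,-6,45', '0,-11,55', '6,-11,58', '9,-9,57', '9,-3,53', '11,1,50', '9,7,43', '12,10,42', '17,11,44']
242 ['-15,-9,43', '-10,-8,45', '0,-12,53', '5,-11,55', '8,-8,53', '10,-5,51', '11,-0,48', '12,4,45', '14,8,42', '18,10,42']
243 ['-13,-11,43', '-8,-10,44', '-1,-11,48', '4,-10,51', '8,-8,51', '11,-6,51', '11,-1,46', '13,3,43', '16,5,43', '21,6,44']
244 ['-9,-15,46', '-8,-11,43', '-2,-10,45', '3,-10,47', '8,-9,48', '10,-6,46', '12,-2,44', '15,0,44', '19,2,44', '22,5,43']
245 ['-7,-18,46', '-5,-14,43', '-0,-13,45', '4,-12,46', '6,-8,44', '10,-6,44', '13,-3,43', '17,-2,43', '21,-1,44', '25,1,45']
```

The depth shows the fingertips at about z 73–75, right at the spigot's top edge and roughly 20 mm higher than the nominal geometry. That fits the 19.2 mm width reading. I'll reopen, descend about 20 mm and re-grip.

Emit:
{"api": "play_rows", "payload": {
  "rows": [
    [[0, 0, 0], [0, 0, 0]],
    [[0, 0, 0], [0, 0, 0]],
    [[0, 0, 0], [0, 0, 0]],
    [[0, 0, 0.004], [0, 0, 0]],
    [[0, 0, 0.008], [0, 0, 0]],
    [[0, 0, 0.012], [0, 0, 0]],
    [[0, 0, 0.016], [0, 0, 0]],
    [[0, 0, 0.018], [0, 0, 0]],
    [[0, 0, 0.018], [0, 0, 0]]
  ],
  "claw": 0.1
}}

```text
clock: 6.35
eef_pos: [496.8, -266.9, 37.6]
tool_rot: [-1.756, -2.605, 0.0]
ft_force: [0.4, -0.4, 0.3]
gripper_width: 51.3
gripper_force: 0.0
```

```bash
python3 - <<'E'
from h import *
go([497,-267,35],22)
im,d=robot.grab_frame("scene");W=world("scene",d)
p=np.radians(22);u=np.array([np.cos(p),np.sin(p)]);v=np.array([-u[1],u[0]])
Q=W[...,:2]-[497,-267];a=Q@u;b=Q@v;z=W[...,2]
for nm,m in(("near",(a>23)&(a<48)),("far",(a<-23)&(a>-48))):
    m=m&(abs(b)<16)&(z>46)&(z<110)&(d>0);P=np.c_[a[m],b[m],z[m]];print(nm,len(P),np.round(np.percentile(P,[0,1,3,50,97,100],axis=0),1).tolist())
m=(abs(z-43)<4)&(abs(a)<40)&(abs(b)<40)&(d>0);print("top",cv2.minAreaRect(W[m][:,:2].astype(np.float32)))
cv2.imwrite("pics/s4.png",cv2.resize(im[180:280,80:200,::-1],(600,500),interpolation=cv2.INTER_CUBIC))
E
```

```text
t 6.35 pos [ 496.8 -266.9   37.6] psi 22.03 tilt [-0.0002  0.0001] j [-0.54 -0.03  1.87 -0.    1.31 -0.92] w 51.3 F [ 0.4 -0.4  0.3]
shift [-0.0001  0.0001  0.0026] turn [-0.01 -0.01  0.03]
near 186 [[26.9, -10.7, 52.8], [27.1, -10.6, 55.9], [27.3, -10.5, 59.1], [39.0, -8.5, 84.0], [42.8, 5.6, 108.3], [43.5, 7.8, 110.0]]
far 220 [[-42.3, -11.9, 51.4], [-40.6, -11.1, 53.2], [-39.6, -10.7, 53.8], [-26.8, -7.0, 82.6], [-24.3, 6.3, 108.0], [-23.9, 8.8, 110.0]]
top ((498.29840087890625, -268.8381652832031), (38.64612579345703, 41.638492584228516), 82.17957305908203)
```

View pics/s4.png

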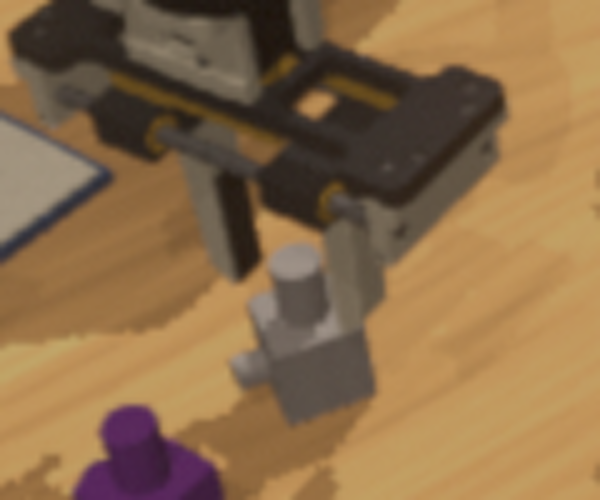

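The tips now straddle the spigot at z≈52, with the far tip at (235,280) and the near tip at (350,320). I'll close here.

Emit:
{"api": "play_rows", "payload": {
  "rows": [
    [[0, 0, 0], [0, 0, 0]],
    [[0, 0, 0], [0, 0, 0]],
    [[0, 0, 0], [0, 0, 0]],
    [[0, 0, 0], [0, 0, 0]],
    [[0, 0, 0], [0, 0, 0]],
    [[0, 0, 0], [0, 0, 0]],
    [[0, 0, 0], [0, 0, 0]]
  ],
  "claw": -1
}}

```text
clock: 7.28
eef_pos: [496.9, -266.9, 37.8]
tool_rot: [1.756, 2.605, 0.0]
ft_force: [1.0, 0.1, -1.0]
gripper_width: 21.2
gripper_force: 30.0
```

Emit:
{"api": "play_rows", "payload": {
  "rows": [
    [[0, 0, -0.004], [0, 0, 0]],
    [[0, 0, -0.015], [0, 0, 0]],
    [[0, 0, -0.03], [0, 0, 0]],
    [[0, 0, -0.05], [0, 0, 0]],
    [[0, 0, -0.075], [0, 0, 0]],
    [[0, 0, -0.098], [0, 0, 0]],
    [[0, 0, -0.108], [0, 0, 0]],
    [[0, 0, -0.108], [0, 0, 0]]
  ]
}}

```text
clock: 8.28
eef_pos: [497.1, -267.1, 146.6]
tool_rot: [1.755, 2.604, 0.0]
ft_force: [0.4, -0.1, -3.3]
gripper_width: 21.3
gripper_force: 30.0
```

```bash
cat >> h.py <<'E'
def block(cx,cy,zb,cam="scene"):
    "measure held block: zb=base height"
    im,d=robot.grab_frame(cam);W=world(cam,d);z=W[...,2]-zb;ok=(d>0)&(np.hypot(W[...,0]-cx,W[...,1]-cy)<45)
    m=ok&(abs(z-43.5)<4);print(cam,"top",m.sum(),"zmed",round(np.median(z[m]),1),cv2.minAreaRect(W[m][:,:2].astype(np.float32)))
    m=ok&(z>3)&(z<38);P=W[m];print(" side",m.sum(),"lo/hi z",np.round(np.percentile(W[ok][:,2],[1,99]),1))
    np.save("/tmp/side.npy",P);return im,W,P
E
python3 - <<'E'
from h import *
go([497,-267,145.6],22)
im,W,P=block(497,-267,108)
cv2.imwrite("pics/s5.png",cv2.resize(im[130:260,80:220,::-1],(560,520),interpolation=cv2.INTER_CUBIC))
E
```

```text
t 8.28 pos [ 497.1 -267.1  146.6] psi 22.04 tilt [ 0.0011 -0.0007] j [-0.54 -0.11  1.75 -0.    1.49 -0.92] w 21.3 F [ 0.4 -0.1 -3.3]
shift [ 0.0001 -0.0001  0.001 ] turn [0.05 0.06 0.04]
scene top 196 zmed 43.7 ((499.34234619140625, -268.04425048828125), (39.8782958984375, 40.25996780395508), 78.81128692626953)
 side 369 lo/hi z [ -2.5 513.1]
```

View pics/s5.png

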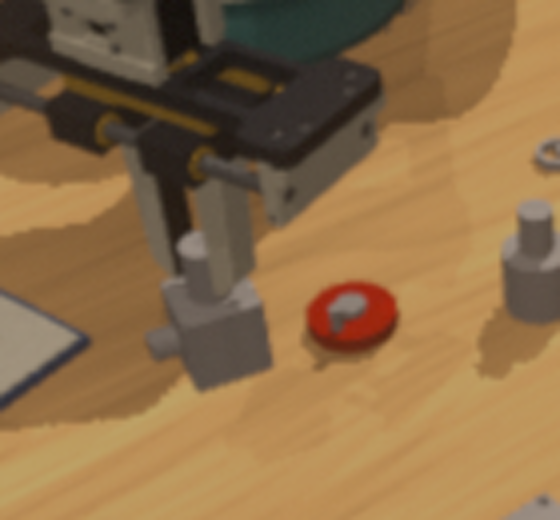

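```bash
python3 - <<'E'
from h import *
z=np.load("/tmp/scene.npz");W=world("scene",z["d"]);ok=z["d"]>0
def yaw(P):
    vx,vy,x,y=cv2.fitLine(P[:,:2].astype(np.float32),cv2.DIST_HUBER,0,.01,.01).ravel();return np.degrees(np.arctan2(vy/vx,1)),len(P),(x,y)
P=W[ok&(W[...,0]>703)&(W[...,0]<763)&(W[...,1]<-25)&(W[...,1]>-55)&(W[...,2]>113)&(W[...,2]<145)];print("right side",yaw(P))
for c in("scene","top"):
    q=np.load(f"/tmp/{c}.npz");V=world(c,q["d"]);k=(q["d"]>0)&(V[...,2]>147.5)&(V[...,2]<156)&(V[...,0]>702)&(V[...,0]<780)&(abs(V[...,1]+8)<60)
    print(c,k.sum(),cv2.minAreaRect(V[k][:,:2].astype(np.float32)))
go([621.6,8.3,145.8],115.0)
E
```

```text
right side (np.float32(-7.7587795), 266, (np.float32(733.2197), np.float32(-35.090347)))
scene 661 ((738.13671875, -8.87991714477539), (55.90195083618164, 69.63668823242188), 82.38086700439453)
top 504 ((734.6736450195312, -8.062103271484375), (55.643959045410156, 68.48471069335938), 81.741943359375)
t 8.32 pos [ 496.8 -266.9  145.6] psi 22.04 tilt [-0.0001  0.    ] j [-0.54 -0.11  1.76 -0.    1.49 -0.92] w 21.3 F [ 0.1 -0.4 -4.2]
shift [ 2.083e-01  2.189e-01 -2.000e-04] turn [-0.000e+00 -1.000e-02 -9.296e+01]
```

Emit:
{"api": "play_rows", "payload": {
  "rows": [
    [[0.004, 0.004, 0], [0, 0, -3]],
    [[0.013, 0.013, 0], [0, 0, -9]],
    [[0.025, 0.026, 0], [0, 0, -17]],
    [[0.04, 0.042, 0], [0, 0, -25]],
    [[0.055, 0.058, 0], [0, 0, -33]],
    [[0.071, 0.075, 0], [0, 0, -42]],
    [[0.087, 0.092, 0], [0, 0, -51]],
    [[0.103, 0.109, 0], [0, 0, -60]],
    [[0.119, 0.126, 0], [0, 0, -68]],
    [[0.135, 0.142, 0], [0, 0, -75]],
    [[0.15, 0.158, 0], [0, 0, -81]],
    [[0.165, 0.174, 0], [0, 0, -86]],
    [[0.179, 0.189, 0], [0, 0, -90]],
    [[0.191, 0.202, 0], [0, 0, -92.2]],
    [[0.201, 0.212, 0], [0, 0, -93.2]],
    [[0.206, 0.217, 0], [0, 0, -93.2]],
    [[0.2078, 0.2191, 0], [0, 0, -93.2]],
    [[0.2078, 0.2191, 0], [0, 0, -93.2]]
  ]
}}

```text
clock: 10.58
eef_pos: [622.0, 7.7, 145.7]
tool_rot: [0.685, -3.066, 0.0]
ft_force: [0.2, -1.0, -4.4]
gripper_width: 21.4
gripper_force: 30.0
```

```bash
python3 - <<'E'
from h import *
go([622,7.9,145.8],115.2)
im,W,P=block(622,8,108)
im2,W2,P2=block(622,8,108,"top")
cv2.imwrite("pics/s6.png",np.hstack([cv2.resize(im[140:290,230:380,::-1],(400,400)),cv2.resize(im2[110:210,200:300,::-1],(400,400))]))
E
```

```text
t 10.57 pos [622.    7.7 145.7] psi 115.21 tilt [-0.0001 -0.0001] j [-0.03  0.02  1.63 -0.    1.49 -2.04] w 21.4 F [ 0.2 -1.  -4.4]
shift [-0.0001  0.0002 -0.0001] turn [-0.   -0.01  0.01]
scene top 159 zmed 43.0 ((623.5631713867188, 6.961883544921875), (40.56359100341797, 39.62918472290039), 79.41460418701172)
 side 325 lo/hi z [ -2.8 510.2]
top top 29 zmed 42.6 ((602.525634765625, -4.263532638549805), (12.29651927947998, 22.53830909729004), 28.265390396118164)
 side 18 lo/hi z [ -4.3 514.2]
```

View pics/s6.png

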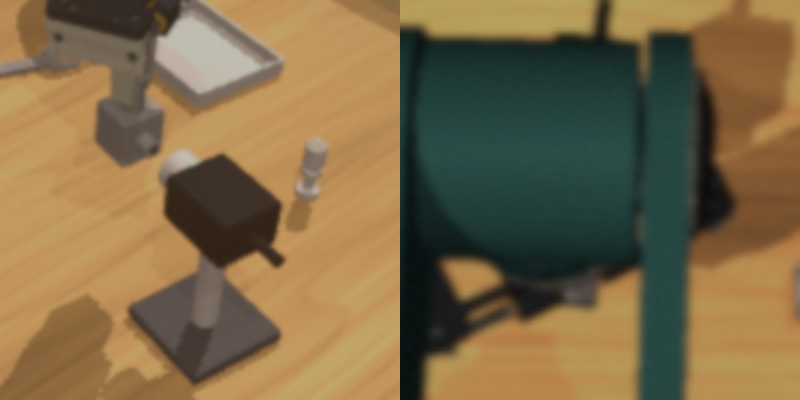

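The stub at (150,147) faces the lens tube at (180,165). I'll check the yaw more exactly by fitting the side faces.

```bash
cat >> h.py <<'E'
def faceyaw(cx,cy,zb,yaw=-8,n=3):
    "yaw of block from side faces (+x-ish and -y-ish), scene camera"
    for k in range(n):
        im,d=robot.grab_frame("scene");W=world("scene",d);a=np.radians(yaw)
        u=np.array([np.cos(a),np.sin(a)]);v=np.array([-u[1],u[0]]);Q=W[...,:2]-[cx+1.8,cy-1];x=Q@u;y=Q@v;z=W[...,2]-zb
        ok=(d>0)&(z>4)&(z<40)
        f=ok&(abs(x-20)<4.5)&(abs(y)<17)&~((abs(y)<11)&(abs(z-22)<12));g=ok&(abs(y+20)<4.5)&(abs(x)<17)
        pf=np.polyfit(y[f],x[f],1);pg=np.polyfit(x[g],y[g],1)
        print("front",f.sum(),"yaw",round(yaw-np.degrees(np.arctan(pf[0])),2),round(pf[1],1),"right",g.sum(),"yaw",round(yaw+np.degrees(np.arctan(pg[0])),2),round(pg[1],1))
    return im
E
python3 - <<'E'
from h import *
faceyaw(622,7.8,108)
z=np.load("/tmp/scene.npz")
E
```

```text
front 77 yaw -8.85 18.5 right 129 yaw -7.87 -19.5
front 77 yaw -8.22 18.3 right 123 yaw -8.25 -19.5
front 75 yaw -8.64 18.2 right 129 yaw -7.49 -19.5
```

The yaw is −8.2°, which is square to the lens. Holding.

Emit:
{"api": "play_rows", "payload": {
  "rows": [
    [[0, 0, 0], [0, 0, 0]],
    [[0, 0, 0], [0, 0, 0]],
    [[0, 0, 0], [0, 0, 0]],
    [[0, 0, 0], [0, 0, 0]],
    [[0, 0, 0], [0, 0, 0]],
    [[0, 0, 0], [0, 0, 0]],
    [[0, 0, 0], [0, 0, 0]],
    [[0, 0, 0], [0, 0, 0]],
    [[0, 0, 0], [0, 0, 0]],
    [[0, 0, 0], [0, 0, 0]],
    [[0, 0, 0], [0, 0, 0]]
  ]
}}

```text
clock: 12.2
eef_pos: [622.0, 7.9, 145.7]
tool_rot: [0.686, -3.066, -0.0]
ft_force: [0.4, -0.8, -4.5]
gripper_width: 21.2
gripper_force: 30.0
```

Emit:
{"api": "play_rows", "payload": {
  "rows": [
    [[0, 0, 0], [0, 0, 2]],
    [[0, 0, 0], [0, 0, 7]],
    [[0, 0, 0], [0, 0, 14]],
    [[0, 0, 0], [0, 0, 22]],
    [[0, 0, 0], [0, 0, 31]],
    [[0, 0, 0], [0, 0, 40]],
    [[0, 0, 0], [0, 0, 49]],
    [[0, 0, 0], [0, 0, 58]],
    [[0, 0, 0], [0, 0, 67]],
    [[0, 0, 0], [0, 0, 75]],
    [[0, 0, 0], [0, 0, 82]],
    [[0, 0, 0], [0, 0, 87]],
    [[0, 0, 0], [0, 0, 89.5]],
    [[0, 0, 0], [0, 0, 90]],
    [[0, 0, 0], [0, 0, 90]],
    [[0, 0, 0], [0, 0, 90]]
  ]
}}

```text
clock: 14.2
eef_pos: [622.0, 7.9, 145.7]
tool_rot: [-1.682, -2.653, 0.0]
ft_force: [-0.4, 0.7, -4.8]
gripper_width: 21.2
gripper_force: 30.0
```

```bash
python3 - <<'E'
from h import *
go([622,7.9,145.8],25.2)
faceyaw(622,7.8,108)
E
```

```text
t 14.2 pos [622.    7.9 145.7] psi 25.26 tilt [-0. -0.] j [-0.03  0.02  1.63 -0.    1.49 -0.47] w 21.2 F [-0.4  0.7 -4.8]
shift [ 0.     -0.     -0.0001] turn [-0.   -0.    0.06]
front 92 yaw -7.39 18.4 right 109 yaw -8.2 -19.6
front 94 yaw -8.35 18.6 right 104 yaw -7.33 -19.8
front 93 yaw -8.58 18.5 right 104 yaw -7.13 -19.8
```

Emit:
{"api": "play_rows", "payload": {
  "rows": [
    [[0, 0, 0], [0, 0, 0]],
    [[0, 0, 0], [0, 0, 0]],
    [[0, 0, 0], [0, 0, 0]],
    [[0, 0, 0], [0, 0, 0]],
    [[0, 0, 0], [0, 0, 0]],
    [[0, 0, 0], [0, 0, 0]],
    [[0, 0, 0], [0, 0, 0]],
    [[0, 0, 0], [0, 0, 0]],
    [[0, 0, 0], [0, 0, 0]],
    [[0, 0, 0], [0, 0, 0]]
  ]
}}

```text
clock: 15.6
eef_pos: [622.0, 7.9, 145.8]
tool_rot: [1.682, 2.653, 0.0]
ft_force: [-0.6, 0.7, -4.1]
gripper_width: 21.2
gripper_force: 30.0
```

Emit:
{"api": "play_rows", "payload": {
  "rows": [
    [[0, 0, 0], [0, 0, 2]],
    [[0, 0, 0], [0, 0, 7]],
    [[0, 0, 0], [0, 0, 14]],
    [[0, 0, 0], [0, 0, 22]],
    [[0, 0, 0], [0, 0, 31]],
    [[0, 0, 0], [0, 0, 40]],
    [[0, 0, 0], [0, 0, 49]],
    [[0, 0, 0], [0, 0, 58]],
    [[0, 0, 0], [0, 0, 67]],
    [[0, 0, 0], [0, 0, 75]],
    [[0, 0, 0], [0, 0, 82]],
    [[0, 0, 0], [0, 0, 87]],
    [[0, 0, 0], [0, 0, 89.5]],
    [[0, 0, 0], [0, 0, 90]],
    [[0, 0, 0], [0, 0, 90]],
    [[0, 0, 0], [0, 0, 90]]
  ]
}}

```text
clock: 17.6
eef_pos: [622.0, 7.9, 145.8]
tool_rot: [-3.066, -0.687, -0.0]
ft_force: [0.1, 0.2, -4.1]
gripper_width: 21.1
gripper_force: 30.0
```

```bash
python3 - <<'E'
from h import *
go([622,7.9,145.8],-64.8)
im=faceyaw(622,7.8,108)
cv2.imwrite("pics/s7.png",cv2.resize(im[140:290,230:380,::-1],(450,450)))
E
```

```text
t 17.6 pos [622.    7.9 145.8] psi -64.74 tilt [0. 0.] j [-0.03  0.02  1.63  0.    1.49  1.1 ] w 21.1 F [ 0.1  0.2 -4.1]
shift [-0. -0. -0.] turn [-0.   -0.    0.06]
front 89 yaw -7.62 18.3 right 129 yaw -8.28 -19.7
front 91 yaw -8.77 18.2 right 134 yaw -7.62 -19.6
front 97 yaw -7.52 18.2 right 132 yaw -7.47 -19.6
```

View pics/s7.png

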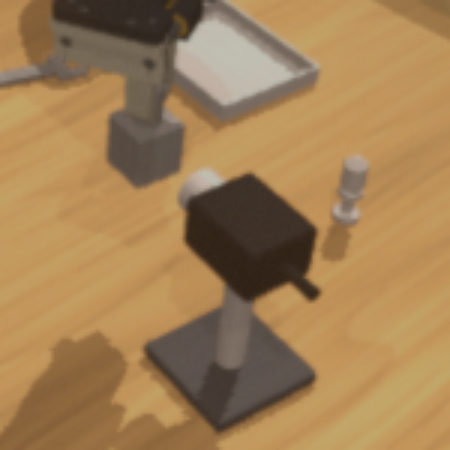

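Emit:
{"api": "play_rows", "payload": {
  "rows": [
    [[0, 0, 0], [0, 0, 0]],
    [[0, 0, 0], [0, 0, 0]],
    [[0, 0, 0], [0, 0, 0]],
    [[0, 0, 0], [0, 0, 0]],
    [[0, 0, 0], [0, 0, 0]],
    [[0, 0, 0], [0, 0, 0]],
    [[0, 0, 0], [0, 0, 0]],
    [[0, 0, 0], [0, 0, 0]],
    [[0, 0, 0], [0, 0, 0]],
    [[0, 0, 0], [0, 0, 0]]
  ]
}}

```text
clock: 19.0
eef_pos: [622.0, 7.9, 145.7]
tool_rot: [3.066, 0.686, -0.0]
ft_force: [0.7, 0.4, -4.6]
gripper_width: 21.1
gripper_force: 30.0
```

The plain side now faces the lens at (150,150). Next, the tray.

```bash
python3 -c "
from h import *
go([463,269,95],-64.74)"
```

```text
t 19.0 pos [622.    7.9 145.7] psi -64.77 tilt [-0. -0.] j [-0.03  0.02  1.63 -0.    1.49  1.1 ] w 21.1 F [ 0.7  0.4 -4.6]
shift [-0.0325 -0.304   0.0507] turn [ 0.    0.   -0.03]
```

Emit:
{"api": "play_rows", "payload": {
  "rows": [
    [[-0.001, -0.005, 0], [0, 0, 0]],
    [[-0.002, -0.015, 0], [0, 0, 0]],
    [[-0.003, -0.032, 0], [0, 0, 0]],
    [[-0.006, -0.056, 0], [0, 0, 0]],
    [[-0.009, -0.082, 0], [0, 0, 0]],
    [[-0.012, -0.11, 0], [0, 0, 0]],
    [[-0.015, -0.138, 0], [0, 0, 0]],
    [[-0.018, -0.166, 0], [0, 0, 0]],
    [[-0.021, -0.194, 0], [0, 0, 0]],
    [[-0.024, -0.222, 0.003], [0, 0, 0]],
    [[-0.027, -0.248, 0.008], [0, 0, 0]],
    [[-0.029, -0.27, 0.015], [0, 0, 0]],
    [[-0.031, -0.287, 0.025], [0, 0, 0]],
    [[-0.032, -0.298, 0.036], [0, 0, 0]],
    [[-0.0325, -0.303, 0.045], [0, 0, 0]],
    [[-0.0325, -0.304, 0.0505], [0, 0, 0]],
    [[-0.0325, -0.304, 0.0505], [0, 0, 0]],
    [[-0.0325, -0.304, 0.0505], [0, 0, 0]]
  ]
}}

```text
clock: 21.25
eef_pos: [463.4, 268.8, 95.6]
tool_rot: [-3.066, -0.685, -0.001]
ft_force: [-0.2, -0.4, -4.3]
gripper_width: 21.3
gripper_force: 30.0
```

```bash
python3 - <<'E'
from h import *
go([463,269,42],-64.74)
im,W,P=block(463,269,57.2)
cv2.imwrite("pics/s8.png",cv2.resize(im[90:210,230:390,::-1],(640,480)))
E
```

```text
t 21.25 pos [463.4 268.8  95.6] psi -64.8 tilt [0.0004 0.0001] j [ 0.48 -0.14  1.87 -0.    1.41  1.61] w 21.3 F [-0.2 -0.4 -4.3]
shift [-0.0003 -0.0004  0.0536] turn [ 0.   -0.02 -0.06]
scene top 95 zmed 43.6 ((464.9840087890625, 266.9414978027344), (42.256290435791016, 40.380088806152344), 86.13674926757812)
 side 217 lo/hi z [-2.000e-01  3.675e+02]
```

View pics/s8.png

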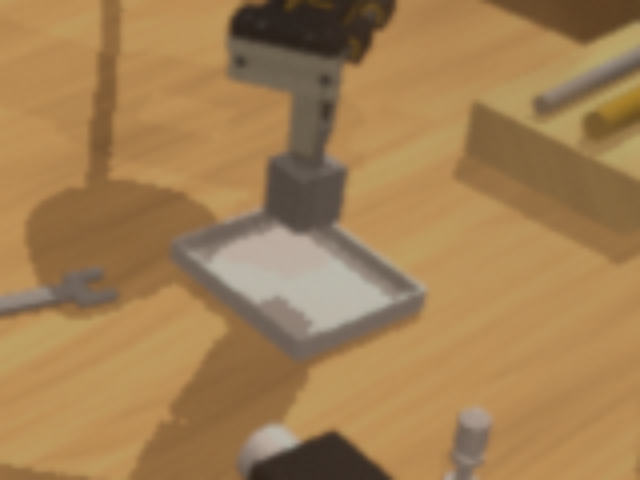

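The block hangs over the tray centre at (305,190), which matches the measured position. Lowering slowly.

Emit:
{"api": "play_rows", "payload": {
  "rows": [
    [[0, 0, 0.006], [0, 0, 0]],
    [[0, 0, 0.015], [0, 0, 0]],
    [[0, 0, 0.025], [0, 0, 0]],
    [[0, 0, 0.034], [0, 0, 0]],
    [[0, 0, 0.042], [0, 0, 0]],
    [[0, 0, 0.048], [0, 0, 0]],
    [[0, 0, 0.051], [0, 0, 0]],
    [[0, 0, 0.052], [0, 0, 0]],
    [[0, 0, 0.053], [0, 0, 0]],
    [[0, 0, 0.053], [0, 0, 0]],
    [[0, 0, 0.053], [0, 0, 0]]
  ]
}}

```text
clock: 22.68
eef_pos: [463.1, 269.1, 42.4]
tool_rot: [-3.066, -0.686, -0.0]
ft_force: [-0.6, -0.1, -4.1]
gripper_width: 21.2
gripper_force: 30.0
```

Emit:
{"api": "play_rows", "payload": {
  "rows": [
    [[0, 0, 0.0004], [0, 0, 0]],
    [[0, 0, 0.0008], [0, 0, 0]],
    [[0, 0, 0.0012], [0, 0, 0]],
    [[0, 0, 0.0012], [0, 0, 0]],
    [[0, 0, 0.0012], [0, 0, 0]]
  ]
}}

```text
clock: 23.3
eef_pos: [463.0, 269.0, 41.0]
tool_rot: [3.066, 0.686, 0.0]
ft_force: [0.1, 0.0, -3.2]
gripper_width: 21.6
gripper_force: 30.0
```

Emit:
{"api": "play_rows", "payload": {
  "rows": [
    [[0, 0, 0.0003], [0, 0, 0]],
    [[0, 0, 0.0006], [0, 0, 0]],
    [[0, 0, 0.0006], [0, 0, 0]],
    [[0, 0, 0.0006], [0, 0, 0]]
  ]
}}

```text
clock: 23.8
eef_pos: [463.2, 269.0, 40.7]
tool_rot: [-3.066, -0.686, -0.001]
ft_force: [-0.1, -1.2, 2.5]
gripper_width: 21.2
gripper_force: 30.0
```

The force turned positive (+2.5 N), so the block is resting on the tray. Releasing, then rising.

Emit:
{"api": "play_rows", "payload": {
  "rows": [
    [[0, 0, 0], [0, 0, 0]],
    [[0, 0, 0], [0, 0, 0]],
    [[0, 0, 0], [0, 0, 0]],
    [[0, 0, 0], [0, 0, 0]],
    [[0, 0, 0], [0, 0, 0]],
    [[0, 0, 0], [0, 0, 0]]
  ],
  "claw": 0.1
}}

```text
clock: 24.55
eef_pos: [463.0, 269.0, 40.5]
tool_rot: [-3.066, -0.686, -0.0]
ft_force: [0.0, -0.7, 0.6]
gripper_width: 51.4
gripper_force: 0.0
```

Emit:
{"api": "play_rows", "payload": {
  "rows": [
    [[0, 0, -0.005], [0, 0, 0]],
    [[0, 0, -0.015], [0, 0, 0]],
    [[0, 0, -0.03], [0, 0, 0]],
    [[0, 0, -0.05], [0, 0, 0]],
    [[0, 0, -0.075], [0, 0, 0]],
    [[0, 0, -0.1], [0, 0, 0]],
    [[0, 0, -0.115], [0, 0, 0]],
    [[0, 0, -0.12], [0, 0, 0]],
    [[0, 0, -0.12], [0, 0, 0]],
    [[0, 0, -0.12], [0, 0, 0]]
  ]
}}

```text
clock: 25.8
eef_pos: [462.7, 268.8, 159.5]
tool_rot: [3.065, 0.686, -0.002]
ft_force: [0.0, -0.1, -0.1]
gripper_width: 50.9
gripper_force: 0.0
```

```bash
python3 - <<'E'
from h import *
im,W,P=block(463,269,3)
cv2.imwrite("pics/s9.png",cv2.resize(im[90:210,230:390,::-1],(640,480)))
E
```

```text
scene top 91 zmed 42.8 ((464.40484619140625, 266.9002380371094), (42.14361572265625, 42.16469955444336), 85.7588882446289)
 side 200 lo/hi z [4.000e-01 4.303e+02]
```

View pics/s9.png

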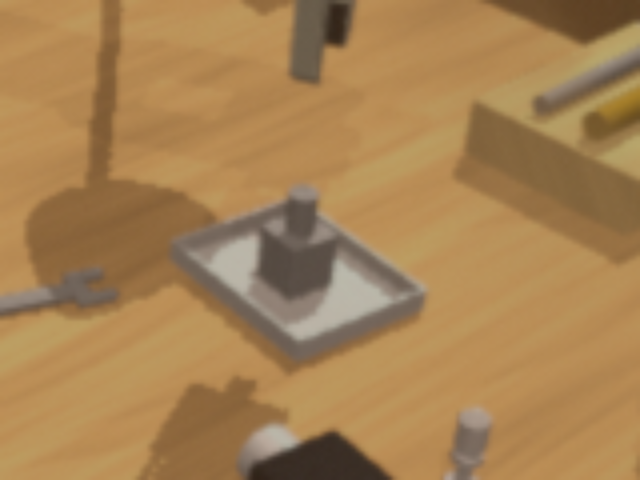

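The block stands upright in the tray at (297,250), and the gripper is clear above it.

```bash
python3 -c "
from station import robot
print(robot.finish_job())"
```

```text
the job is handed in; nothing more can be done
None
```

I showed the casting's three sides to the lens in the order asked, each squarely and still for over a second. I then set it upright in the tray, released it, and handed the job in at about 26 s; no verdict was returned.

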